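Open the pressure cooker and take out the steamer basket

ROBOT

A 6-joint arm with a two-finger parallel gripper is mounted at the origin on a cart in front of the work surface, level with it; the furniture and walls round the work are solid. World frame = base frame: x ahead of the robot, y to its left, z up, the work surface at z = 0. Lengths are in m, angles in rad, forces in N, time in s.
With the tool pointing down it reaches from about 0.375 to 0.975 m from the base axis. Payload 3.8 kg.
Tool frame: the origin (TCP) lies midway between the tips of the shut fingers; the grasp point (between the pads) lies 19 mm behind it; z points along the fingers, y is the line along which they close (so a half turn about z gives the same grasp; the last joint's range is limited). The gripper opens to 85 mm and grips with 20 to 120 N. Pads are 22 mm wide; open, the fingers measure 114 mm over their backs; the gripper's body (76 mm by 85 mm) begins 54 mm behind the grasp point. The pads swing forward as they close: fully open they stand 13 mm farther back than shut.
Start: joints at [-1.257, 0.264, 1.604, -0, 1.274, -0.037], TCP at [0.232, -0.634, 0.205] pointing down, gripper open.
Joint ranges: [-2.63, 2.63], [-0.94, 2.18], [0.31, 2.57], [-1.31, 4.45], [0, 2.66], [-2.55, 2.55]. Speed limits (rad/s): [2.57, 2.57, 3.14, 3.14, 3.14, 3.14].

INTERFACE

Orientations are given as a unit quaternion [x, y, z, w].
In Python, from plant import robot gives the robot as it stands.
- The arm moves only by the tool step_arm, never from a script. Its argument "commands" is a list of rows, each a list of 4 numbers: the shift along the world's x, y, z scaled (see below), then the turn about the world's z scaled (see below). A call has exactly 8 rows; each row is the pose to reach, as a shift and turn from the pose commanded when the call began; what a row does not reach only later rows make up. The controller multiplies each number of a shift by 0.2 m and each number of a turn by 45 degrees. A row lasts 1/10 s, in which the tool goes at most 50 mm and 8.59 degrees, less where a joint would pass 70% of its speed; a pose out of reach is approached as far as the arm can. A call with a number of a shift or a turn outside -1 to 1 is refused whole. A call with a gripper value outside its range is refused whole. "gripper" is the closure, from 0 (fully open) to 1 (shut), set as the call begins (left out, the last holds). The fingers move at their own pace and stop on an object; "squeeze" is the grip in N (left out, the last holds). Time passes only in rows, so rows that repeat a pose let the fingers close, or fill a call up. It gives the time, the measured TCP pose, the force, the opening and the grip force at its end, in the units of the state.
- robot.sense(): the state, without advancing time (a new reading comes with each control period).
- robot.camera(name): name is "scene" or "side" or "wrist"; returns a dict with "image" (420x560x3 uint8, blue, green, red), "range_z" (420x560 float32, m along the optical axis (not along the pixel's ray), 0 where there is no reading), "mtx" (3x3 intrinsics, pixels), "rvec" (rotation vector, rad) and "tvec" (3), from world to camera coordinates, as OpenCV has them. Camera axes: x right, y down, z forward; pixel columns grow to the right and rows downward; lengths in m; the calibration is good to about 2 mm. A picture is of the moment at which its call begins.
- robot.finish_job(): hands the job in; it is judged then, once.
The state is a dict: "time_s": time; "joint_pos": joint angles; "joint_velocities": joint speeds; "joint_efforts": joint torques, N m; "position": TCP position; "tool_rot": TCP orientation; "force": force on the tool from outside, world axes, zero at the start; "ft_torque": the same for the moment, N m; "width": finger opening in m; "grasp_force": force on a finger pad.
Only numpy, scipy, OpenCV 4.12 (cv2) and the standard library are available. Lean on these libraries where they do the work, as an engineer would, in place of code of your own. Each camera call takes 0.05 s, during which the arm holds its last target. There are 200 camera calls.

TASK

The pressure cooker has cooled down and the potatoes in it are done. Turn its lid anticlockwise (seen from above), just under a quarter turn, until its lugs are free, lift it off and lay it flat and right way up in the middle of the chopping board; then lift the steamer basket out by its knob and stand it upright in the middle of the plate with all three potatoes still in it. Set both down rather than dropping them, leave the cooker standing where it is, and do not disturb the pepper mill, garlic, lemon and peeler behind.

Things in the scene. Friction and masses are not known exactly. Their poses are not given: they have to be found in the camera images.
- cooker: Small steel pressure cooker, loose, 2.4 kg, 166 mm outer diameter (180 mm over the rim segments), 110 mm high to its rim, with two black side handles along its y axis that reach 119 mm from its centre, 65 to 83 mm above its foot. Origin: centre of its foot, z up. It only stands by its weight on the worktop, so it can be dragged, or turned along when the lid is pushed hard against a stop.
- cooker_rim (a point): Centre of the cooker's mouth, 110 mm above its foot, 160 mm wide inside. Lock: three outward rim segments hold the lid's three inward lugs down. Yaw of the lid relative to the cooker (anticlockwise from above positive): 0 fully locked, at a stop; over 62 degrees the lugs stand in the gaps and the lid lifts freely; at 76 degrees it meets another stop. No spring, no catch, light friction.
- lid: Round steel lid locked on the cooker, 193 mm diameter, 72 mm high with its grip, 0.45 kg, 2 to 3 mm sideways play. Origin: centre of its lower edge (94 mm above the cooker's foot while seated), z up. Its steel dome reaches 30 mm above the origin. At the start it stands at 0 to 9 degrees of its lock (grip nearly in line with the cooker's side handles). It stands by itself on its lower edge.
- lid_grip (a point): Centre of the lid's black bow grip, 62 mm above the lid's origin; axes as the lid's. The bar runs along the lid's y axis: 100 mm long, 18 mm thick (along x), 20 mm high, on two feet 40 mm either side of the centre, with 22 mm of clear space under the bar.
- lid_valve (a point): Top of the black valve on the lid (22 mm diameter), 45 mm along the lid's x and 52 mm along its y from the centre, 48 mm above the lid's origin; a pin on it reaches 5 mm higher.
- basket: Round perforated steel steamer basket inside the cooker under the lid, 134 mm diameter, wall top 50 mm above its origin, 0.2 kg empty, loose. Origin: centre underneath its three feet, z up; 6 mm above the cooker's foot while inside. It may stand 3 to 5 mm off the cooker's centre.
- basket_knob (a point): Centre of the basket's round black knob, 89 mm above the basket's origin: 28 mm diameter, 22 mm high, on a thin central post (9 mm). Its top is 4 mm below the cooker's rim while the basket is inside; the potatoes reach to 57 mm above the basket's origin.
- potato0: Peeled potato, about 56 mm long, 43 mm thick, 60 g, lying loose in the basket. Origin: on its underside as placed.
- potato1: Second potato in the basket, 52 mm long, 44 mm thick, 60 g. Origin: on its underside as placed.
- potato2: Third potato in the basket, 58 mm long, 42 mm thick, 60 g. Origin: on its underside as placed.
- plate: White plate, 200 mm diameter, 18 mm high at its edge, loose, 0.45 kg. Origin: centre of its underside, z up. Its middle is flat over 124 mm diameter, 5 mm above the origin, so the basket's feet stand there (the feet lie within 40 mm of the basket's centre).
- board: Wooden chopping board lying to the left, does not move, 240 x 340 x 22 mm. Origin: centre of its underside; z up, its x axis is the short side (240), its y axis the long side (340); top 22 mm above the origin.
- pepper_mill: Wooden pepper mill, 58 mm diameter, 150 mm tall, behind the work; origin at its foot. Bystander.
- garlic: Garlic bulb, 56 mm, behind the work; origin underneath. Bystander.
- lemon: Lemon, 72 x 57 x 58 mm, behind the work; origin underneath. Bystander.
- peeler: White-handled peeler, 170 x 25 x 18 mm, lying behind the work; origin underneath. Bystander.

How it is judged:
By the outcome, as a careful person would: the job done as asked, in the order asked, and still so for the second after the job is handed in, with the robot touching nothing.
It also fails if it takes over 64 s, if anything falls off the work surface, if the arm or the gripper's body presses on something with over 40 N, if the wrist force passes 120 N, or if a joint passes its speed limit or range.

## Working session

There is one attempt and no reset: what is moved stays moved. The work goes in short steps, Python scripts to look and compute and a tool call to move; the robot and the scene stay as the last step left them, time stands still between calls to the robot, and variables do not carry over. Pictures are saved under pics/ and viewed, at most 13 in all, crops included, and the job is handed in when it is done.

Besides the shell and the picture viewer there is one more tool, called by a JSON object that holds its "api" and its "payload". step_arm: Moves the arm, as the interface text tells. Shifts and turns lie within -1 to 1; 1 stands for 0.2 m of shift or 45 degrees of turn. Its arguments: {"type":"object","properties":{"commands":{"type":"array","items":{"type":"array","items":{"type":"number","minimum":-1,"maximum":1}}},"gripper":{"type":"number"},"squeeze":{"type":"number"}},"required":["commands"]}

```bash
mkdir -p pics; ls; cat > h.py <<'E'
import numpy as np, cv2
from plant import robot
def shot(n,f=None):
    c=robot.camera(n)
    if f: cv2.imwrite('pics/'+f,c['image'])
    return c
def cloud(c):
    R,_=cv2.Rodrigues(np.array(c['rvec'],float)); t=np.array(c['tvec'],float).ravel(); K=np.array(c['mtx'])
    z=c['range_z'].astype(float); v,u=np.mgrid[:z.shape[0],:z.shape[1]]
    p=np.stack([(u-K[0,2])/K[0,0]*z,(v-K[1,2])/K[1,1]*z,z],-1)
    w=(p-t)@R; w[z<=0]=np.nan
    return w
E
python3 - <<'E'
from h import *
for n in ('scene','side'):
    c=shot(n,n+'0.png'); np.save(n+'0.npy',cloud(c)); 
    R,_=cv2.Rodrigues(np.array(c['rvec'],float)); print(n,-R.T@np.array(c['tvec']).ravel())
s=robot.sense(); print(s['time_s'],s['position'],s['tool_rot'],s['width'])
E
```

```text
pics
scene [-0.06138105  0.42858378  0.9922769 ]
side [ 0.48419681 -1.2916065   0.96452276]
0.1 [ 0.23172001 -0.63318244  0.20396109] [ 9.84658375e-01  1.74490040e-01 -1.37732091e-04 -1.04438010e-03] 0.08500588831910094
```

View pics/scene0.png

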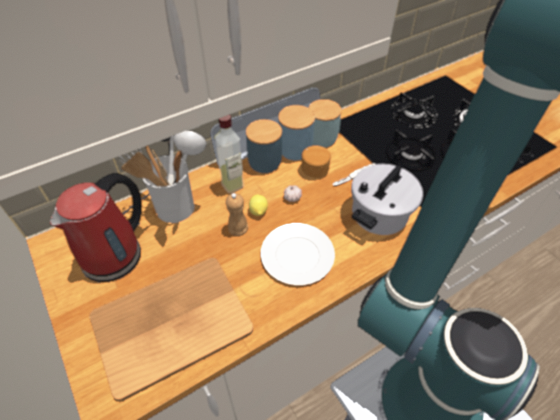

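View pics/side0.png

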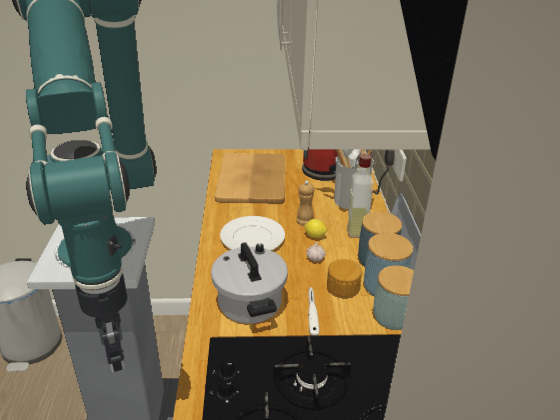

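The scene view shows the cooker at about (387,200) with its bar grip at (388,185), the plate at (298,253) and the board at (170,325). The side view shows the grip at (250,262) and the near handle at (262,308). I'll measure these from the depth clouds.

```bash
python3 - <<'E'
from h import *
S=np.load('scene0.npy'); D=np.load('side0.npy')
im={'s':cv2.imread('pics/scene0.png'),'d':cv2.imread('pics/side0.png')}
def circ(P):
    A=np.c_[2*P[:,:2],np.ones(len(P))]; s=np.linalg.lstsq(A,(P[:,:2]**2).sum(1),rcond=None)[0]
    return s[:2],np.sqrt(s[2]+s[0]**2+s[1]**2)
print('px',S[185,388],S[253,298],S[325,170],D[262,250],D[308,262])
for n,W,(u,v,r) in(('s',S,(388,200,45)),('d',D,(250,275,50))):
    m=np.zeros(W.shape[:2],bool); m[v-r:v+r,u-r:u+r]=1
    g=im[n].max(2)
    P=W[m&(W[...,2]>.148)&(W[...,2]<.175)&(g<70)]
    print(n,'grip',len(P),np.nanmin(P,0),np.nanmax(P,0))
    T=P[P[:,2]>.158]; rect=cv2.minAreaRect(T[:,:2].astype(np.float32)*1000); print(rect, T.mean(0))
    # lid steel
    L=W[m&(W[...,2]>.09)&(W[...,2]<.135)&(g>70)]
    print('lid',len(L),circ(L), cv2.minEnclosingCircle(L[:,:2].astype(np.float32)*1000))
    H=W[m&(W[...,2]>.062)&(W[...,2]<.09)&(g<60)]
    print('handle',len(H),H.mean(0),cv2.minAreaRect(H[:,:2].astype(np.float32)*1000))
for n,W,(u,v,r) in(('s',S,(298,253,42)),('d',D,(252,235,38))):
    m=np.zeros(W.shape[:2],bool); m[max(0,v-r):v+r,u-r:u+r]=1
    P=W[m&(W[...,2]>.003)&(W[...,2]<.03)&(im[n].min(2)>140)]
    print(n,'plate',len(P),cv2.minEnclosingCircle(P[:,:2].astype(np.float32)*1000),P[:,2].max())
for n,W,(x0,x1,y0,y1) in(('s',S,(80,260,255,395)),('d',D,(210,292,150,205))):
    m=np.zeros(W.shape[:2],bool); m[y0:y1,x0:x1]=1
    P=W[m&(W[...,2]>.016)&(W[...,2]<.028)]
    print(n,'board',len(P),cv2.minAreaRect(P[:,:2].astype(np.float32)*1000),P[:,2].mean())
E
```

```text
px [ 0.46343974 -0.2572358   0.12548602] [0.47336427 0.02830583 0.00572334] [0.45762752 0.41009448 0.01766458] [ 0.46961292 -0.28778662  0.16372194] [ 0.49782213 -0.36332335  0.08434636]
s grip 168 [ 0.44110842 -0.29919207  0.14804389] [ 0.48457861 -0.20564675  0.16888124]
((460.74176025390625, -254.35107421875), (14.234990119934082, 99.85533142089844), 20.583173751831055) [ 0.45925626 -0.25070599  0.16392455]
lid 2719 (array([ 0.45890975, -0.24673953]), np.float64(0.0715318302400719)) ((462.9331359863281, -253.4307403564453), 97.75116729736328)
handle 230 [ 0.43047187 -0.15473333  0.07905245] ((431.087646484375, -154.43003845214844), (63.752071380615234, 33.192222595214844), 19.600942611694336)
d grip 210 [ 0.44619916 -0.30563347  0.14813942] [ 0.48649357 -0.21149118  0.17146088]
((466.1943664550781, -259.1564636230469), (15.808503150939941, 96.58221435546875), 18.523862838745117) [ 0.46697119 -0.26538789  0.1655816 ]
lid 2931 (array([ 0.46730445, -0.26739356]), np.float64(0.0712898827865129)) ((466.39471435546875, -258.3604736328125), 98.05754089355469)
handle 338 [ 0.49631932 -0.35719376  0.08044047] ((496.0917053222656, -355.2448425292969), (66.98255157470703, 37.616180419921875), 15.113712310791016)
s plate 3190 ((477.40283203125, 31.41107177734375), 106.88597106933594) 0.021607100796755502
d plate 1636 ((471.20947265625, 45.568119049072266), 110.47955322265625) 0.024218508620198278
s board 13043 ((531.5896606445312, 402.4408264160156), (340.16351318359375, 370.75054931640625), 86.69640350341797) 0.020174038065557415
d board 2988 ((469.3402099609375, 404.8671875), (357.12255859375, 238.71131896972656), 87.23384857177734) 0.022598068942589266
```

Cooker at about (0.463,-0.256) with yaw 18°. The grip bar is at the same centre, yaw about 19.5°, so the lock is near 2°. Moving above it.

{"api": "step_arm", "payload": {"commands": [[0.05,0.08,0.06,0.12],[0.12,0.2,0.15,0.25],[0.2,0.32,0.22,0.38],[0.28,0.45,0.3,0.5],[0.35,0.58,0.3,0.63],[0.43,0.7,0.3,0.75],[0.5,0.82,0.3,0.88],[0.58,0.94,0.3,1.0]], "gripper": 0}}

```text
time_s: 0.9
position: [0.3481, -0.4445, 0.2647]
tool_rot: [0.842, 0.54, -0.0, -0.0]
force: [-0.5, -0.1, 0.7]
width: 0.0854
grasp_force: 0.0
```

{"api": "step_arm", "payload": {"commands": [[0.08,0.12,0,0.15],[0.18,0.28,0,0.3],[0.28,0.45,0,0.45],[0.38,0.62,0,0.6],[0.48,0.78,0,0.75],[0.55,0.9,0,0.9],[0.58,0.94,0,0.99],[0.58,0.94,0,0.99]]}}

```text
time_s: 1.7
position: [0.4644, -0.2563, 0.2647]
tool_rot: [0.575, 0.818, 0.0, -0.0]
force: [0.2, 0.1, 0.1]
width: 0.0854
grasp_force: 0.0
```

```bash
python3 - <<'E'
from h import *
c=shot('wrist','w1.png'); np.save('w1.npy',cloud(c)); s=robot.sense()
print(s['time_s'],s['position'],s['tool_rot'],s['joint_pos'])
E
```

```text
1.75 [ 0.46394642 -0.25726209  0.26473281] [ 5.76002343e-01  8.17447929e-01 -1.86646688e-04 -3.86122582e-04] [-5.53022190e-01 -4.31010605e-02  1.83365106e+00 -3.33639960e-04
  1.35183617e+00 -8.96086177e-01]
```

View pics/w1.png

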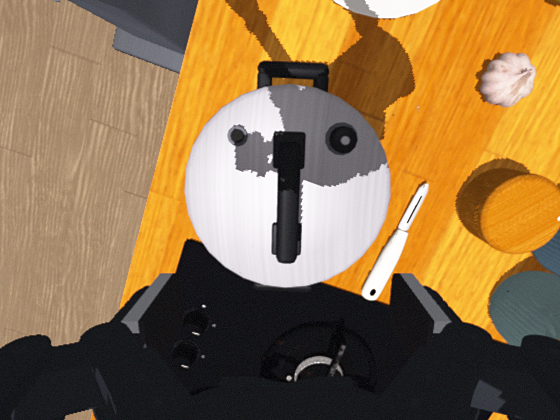

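The wrist view looks down on the lid. The bar runs from (289,135) to (286,262), nearly vertical, so it's perpendicular to the closing line. The valve is at (342,138) and the handle at (293,75). Next I'll locate the bar in the cloud.

```bash
python3 - <<'E'
from h import *
W=np.load('w1.npy'); im=cv2.imread('pics/w1.png').max(2)
m=np.zeros(W.shape[:2],bool); m[125:270,262:315]=1
P=W[m&(W[...,2]>.150)&(W[...,2]<.18)]
print(len(P),P[:,2].max(),cv2.minAreaRect(P[:,:2].astype(np.float32)*1000))
m[:]=0; m[80:290,180:395]=1
L=W[m&(W[...,2]>.085)&(W[...,2]<.145)]; print(cv2.minEnclosingCircle(L[:,:2].astype(np.float32)*1000))
m[:]=0; m[55:88,255:330]=1
L=W[m&(W[...,2]>.06)&(W[...,2]<.1)&(im<60)];print(L.mean(0),cv2.minAreaRect(L[:,:2].astype(np.float32)*1000))
E
```

```text
2649 0.16676758618031942 ((462.9918518066406, -253.39080810546875), (18.013731002807617, 97.92291259765625), 18.295045852661133)
((463.36474609375, -254.21011352539062), 96.35050201416016)
[ 0.43185873 -0.15024045  0.08030689] ((431.96160888671875, -151.94125366210938), (66.44267272949219, 23.008634567260742), 19.758813858032227)
```

{"api": "step_arm", "payload": {"commands": [[0,0.015,-0.15,0],[0,0.015,-0.3,0],[0,0.015,-0.42,0],[0,0.015,-0.52,0],[0,0.015,-0.58,0],[0,0.015,-0.62,0],[0,0.015,-0.63,0],[0,0.015,-0.63,0]]}}

```text
time_s: 2.55
position: [0.4642, -0.2553, 0.1397]
tool_rot: [0.576, 0.817, 0.0, 0.0]
force: [-0.1, -0.2, 0.3]
width: 0.0854
grasp_force: 0.0
```

{"api": "step_arm", "payload": {"commands": [[0,0,0,0],[0,0,0,0],[0,0,0,0],[0,0,0,0],[0,0,0,0],[0,0,0,0],[0,0,0,0],[0,0,0,0]], "gripper": 1, "squeeze": 60}}

```text
time_s: 3.35
position: [0.4644, -0.2552, 0.1399]
tool_rot: [0.576, 0.817, -0.0, 0.001]
force: [0.1, 0.6, 4.3]
width: -0.0001
grasp_force: 2.6
```

```bash
python3 - <<'E'
from h import *
c=shot('wrist'); d=shot('side')
a=c['image']; b=cv2.resize(d['image'][200:340,180:340],(480,420))
cv2.imwrite('pics/m2.png',cv2.resize(np.hstack([a,b]),(800,323))); s=robot.sense()
print(s['position'],s['force'],s['ft_torque'],s['width'],s['grasp_force'])
E
```

```text
[ 0.46436513 -0.25520308  0.13989086] [ 0.47590495 -0.5442875   4.90292427] [ 0.02584184  0.03020882 -0.02412997] 9.651259576217115e-05 2.706717923283577
```

View pics/m2.png

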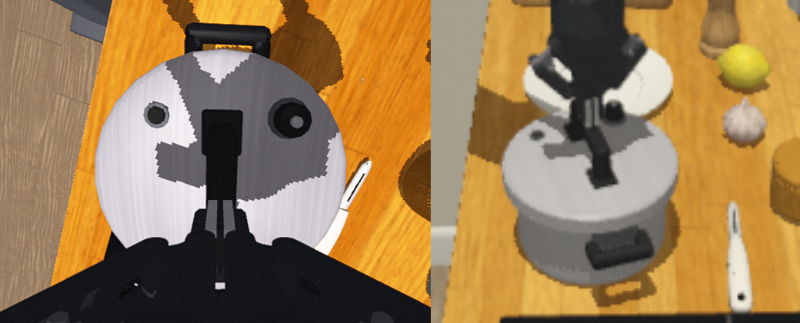

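The grip closed on nothing: the width is 0. In the left half the finger tips are near (222,235), over the bar. In the right half they're at (590,110), at the bar's far end. I'll check where the fingers really are.

```bash
python3 - <<'E'
from h import *
d=shot('side'); e=shot('wrist'); W=cloud(d); V=cloud(e)
K=d['mtx']
p,_=cv2.projectPoints(np.array([[.4644,-.2552,.14],[.4644,-.2552,.166],[.463,-.254,.166]]),np.array(d['rvec']),np.array(d['tvec']),np.array(K),None); print(p.reshape(-1,2))
a=cv2.resize(d['image'][215:305,200:300],(560,504),interpolation=cv2.INTER_CUBIC)
b=cv2.resize(e['image'][230:400,230:350],(240,504*1)) 
cv2.imwrite('pics/m3.png',np.hstack([a,b]))
np.set_printoptions(precision=3,suppress=True)
for u in (236,240,244,248,252): print(u,[tuple(W[v,u].round(3)) for v in range(228,276,6)])
E
```

```text
[[248.08865721 261.30077523]
 [247.96041895 253.0122716 ]
 [247.39757654 252.71934214]]
236 [(np.float64(0.422), np.float64(0.079), np.float64(0.009)), (np.float64(0.437), np.float64(-0.271), np.float64(0.235)), (np.float64(0.437), np.float64(-0.278), np.float64(0.223)), (np.float64(0.425), np.float64(-0.022), np.float64(0.013)), (np.float64(0.432), np.float64(-0.191), np.float64(0.12)), (np.float64(0.433), np.float64(-0.218), np.float64(0.122)), (np.float64(0.433), np.float64(-0.242), np.float64(0.121)), (np.float64(0.434), np.float64(-0.268), np.float64(0.123))]
240 [(np.float64(0.447), np.float64(-0.27), np.float64(0.252)), (np.float64(0.435), np.float64(0.048), np.float64(0.007)), (np.float64(0.446), np.float64(-0.27), np.float64(0.217)), (np.float64(0.444), np.float64(-0.219), np.float64(0.16)), (np.float64(0.443), np.float64(-0.218), np.float64(0.141)), (np.float64(0.443), np.float64(-0.227), np.float64(0.129)), (np.float64(0.444), np.float64(-0.248), np.float64(0.126)), (np.float64(0.444), np.float64(-0.272), np.float64(0.126))]
244 [(np.float64(0.456), np.float64(-0.275), np.
[... 696 characters left out ...]
5), np.float64(-0.264), np.float64(0.176)), (np.float64(0.465), np.float64(-0.276), np.float64(0.167)), (np.float64(0.464), np.float64(-0.25), np.float64(0.127)), (np.float64(nan), np.float64(nan), np.float64(nan))]
252 [(np.float64(0.475), np.float64(-0.269), np.float64(0.251)), (np.float64(0.475), np.float64(-0.271), np.float64(0.235)), (np.float64(0.475), np.float64(-0.265), np.float64(0.213)), (np.float64(0.475), np.float64(-0.264), np.float64(0.194)), (np.float64(0.474), np.float64(-0.263), np.float64(0.175)), (np.float64(0.474), np.float64(-0.277), np.float64(0.167)), (np.float64(0.475), np.float64(-0.301), np.float64(0.168)), (np.float64(0.474), np.float64(-0.304), np.float64(0.152))]
```

View pics/m3.png

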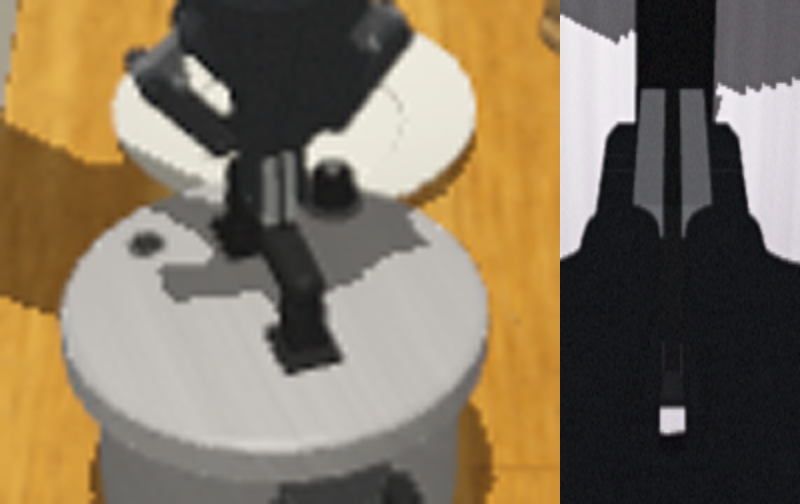

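The shut fingers are standing on top of the bar: the cloud puts the tips near z=0.168, but the reported TCP z is 0.140. I'll lift, then measure the real tip height against the reported one.

{"api": "step_arm", "payload": {"commands": [[0,0,0.1,0],[0,0,0.2,0],[0,0,0.3,0],[0,0,0.4,0],[0,0,0.5,0],[0,0,0.5,0],[0,0,0.5,0],[0,0,0.5,0]]}}

```text
time_s: 4.35
position: [0.463, -0.2543, 0.2373]
tool_rot: [0.576, 0.817, -0.0, -0.001]
force: [-0.2, -1.2, 0.2]
width: 0.0
grasp_force: 0.0
```

```bash
python3 - <<'E'
from h import *
s=robot.sense(); print(s['time_s'],s['position'],s['force'],s['width'],s['grasp_force'])
for n in('side','scene'):
    d=shot(n); W=cloud(d); p=W[(abs(W[...,0]-.464)<.03)&(abs(W[...,1]+.256)<.03)&(W[...,2]>.18)]
    o=np.sort(p[:,2]); print(n,len(p),o[:8].round(4)); q=p[p[:,2]<o[0]+.012]; print(q.mean(0),q.min(0),q.max(0))
    if n=='side':
        cv2.imwrite('pics/m4.png',cv2.resize(d['image'][185:305,190:310],(600,600),interpolation=cv2.INTER_CUBIC))
        pr,_=cv2.projectPoints(np.array([s['position']]),np.array(d['rvec']),np.array(d['tvec']),np.array(d['mtx']),None); print((pr.ravel()-[190,185])*5)
E
```

```text
4.35 [ 0.46303729 -0.2543106   0.23726147] [-0.16587649 -1.15874924  0.17571145] 3.9447262787732564e-05 0.0
side 2113 [0.267  0.2672 0.2675 0.2685 0.2689 0.2693 0.2702 0.2705]
[ 0.46493285 -0.26239118  0.27321527] [ 0.44934584 -0.26864197  0.26695929] [ 0.47762322 -0.25267146  0.27845917]
[285.14468705 220.73073231]
scene 1220 [0.2626 0.2653 0.2654 0.266  0.2664 0.2673 0.2676 0.2683]
[ 0.45786524 -0.24691266  0.26953019] [ 0.44766355 -0.25388774  0.26258192] [ 0.47217825 -0.24275853  0.27456537]
```

View pics/m4.png

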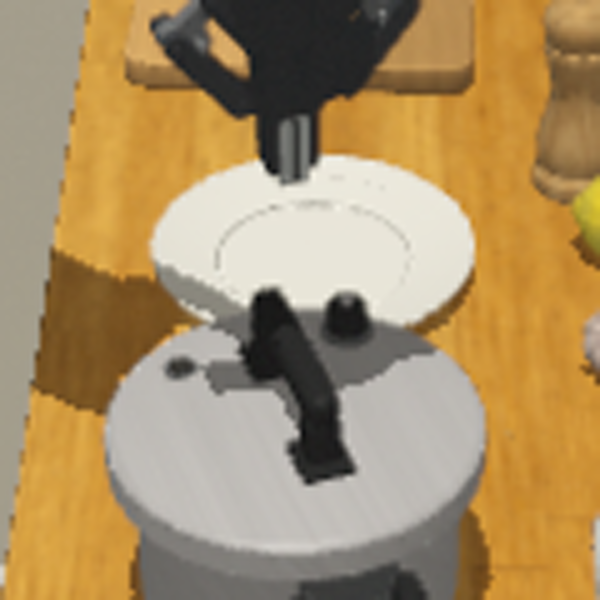

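The picture shows the shut tips at (293,182), but the reported TCP projects to (285,221). So the true TCP is about 27 mm higher than reported, with no sideways offset. I'll open and go down that much deeper.

{"api": "step_arm", "payload": {"commands": [[0,0,0,0],[0,0,0,0],[0,0,0,0],[0,0,-0.05,0],[0,0,-0.12,0],[0,0,-0.2,0],[0,0,-0.28,0],[0,0,-0.35,0]], "gripper": 0}}

```text
time_s: 5.25
position: [0.463, -0.2543, 0.1666]
tool_rot: [0.576, 0.817, -0.0, -0.001]
force: [0.0, 0.2, 0.5]
width: 0.0855
grasp_force: 0.0
```

{"api": "step_arm", "payload": {"commands": [[0,0,-0.07,0],[0,0,-0.14,0],[0,0,-0.2,0],[0,0,-0.24,0],[0,0,-0.27,0],[0,0,-0.28,0],[0,0,-0.28,0],[0,0,-0.28,0]]}}

```text
time_s: 6.05
position: [0.4645, -0.2552, 0.1138]
tool_rot: [0.576, 0.817, 0.0, 0.001]
force: [-0.5, 0.3, 0.1]
width: 0.0853
grasp_force: 0.0
```

{"api": "step_arm", "payload": {"commands": [[0,0,0,0],[0,0,0,0],[0,0,0,0],[0,0,0,0],[0,0,0,0],[0,0,0,0],[0,0,0,0],[0,0,0,0]], "gripper": 1, "squeeze": 60}}

```text
time_s: 6.85
position: [0.4643, -0.255, 0.1135]
tool_rot: [0.576, 0.817, 0.0, 0.0]
force: [0.1, 0.9, 2.6]
width: 0.0168
grasp_force: 58.8
```

{"api": "step_arm", "payload": {"commands": [[0,0,0,0.1],[0,0,0,0.2],[0,0,0,0.3],[0,0,0,0.4],[0,0,0,0.5],[0,0,0,0.6],[0,0,0,0.7],[0,0,0,0.8]]}}

```text
time_s: 7.65
position: [0.4642, -0.2551, 0.1135]
tool_rot: [0.294, 0.956, -0.0, 0.0]
force: [-0.0, -0.0, 3.0]
width: 0.017
grasp_force: 59.1
```

{"api": "step_arm", "payload": {"commands": [[0,0,0,0.1],[0,0,0,0.2],[0,0,0,0.3],[0,0,0,0.4],[0,0,0,0.5],[0,0,0,0.6],[0,0,0,0.7],[0,0,0,0.7]]}}

```text
time_s: 8.45
position: [0.4641, -0.2551, 0.1135]
tool_rot: [0.025, 1.0, -0.0, 0.0]
force: [0.8, -0.1, 1.9]
width: 0.017
grasp_force: 58.6
```

```bash
python3 - <<'E'
from h import *
s=robot.sense(); print(s['time_s'],s['position'],s['force'],s['ft_torque'],s['width'],s['joint_pos'])
d=shot('side'); e=shot('wrist')
W=cloud(d);m=np.zeros(W.shape[:2],bool); m[285:335,200:310]=1
H=W[m&(W[...,2]>.062)&(W[...,2]<.09)&(d['image'].max(2)<60)]
print('handle',len(H),H.mean(0),cv2.minAreaRect(H[:,:2].astype(np.float32)*1000))
a=d['image'][200:340,180:320]
cv2.imwrite('pics/m5.png',np.hstack([cv2.resize(a,(360,360)),cv2.resize(e['image'],(440,360))]))
E
```

```text
8.45 [ 0.46411637 -0.2551435   0.11348154] [ 0.76568339 -0.10177451  1.88880462] [ 0.07763061 -0.02124132  0.25634227] 0.016975340356788063 [-5.49503364e-01  6.66588157e-02  2.00959109e+00 -2.78714735e-04
  1.06476068e+00 -2.07095056e+00]
handle 283 [ 0.49659972 -0.35999227  0.0802812 ] ((496.31768798828125, -355.14837646484375), (67.86540222167969, 34.94916534423828), 17.071327209472656)
```

View pics/m5.png

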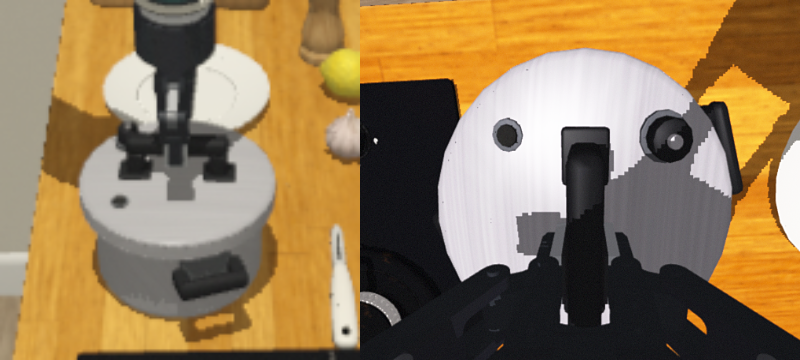

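The lid's bar now lies at about 87° yaw and the cooker handle hasn't moved, so the lock stands at roughly 68°. Lifting.

{"api": "step_arm", "payload": {"commands": [[0,0,0.02,0],[0,0,0.05,0],[0,0,0.09,0],[0,0,0.14,0],[0,0,0.2,0],[0,0,0.27,0],[0,0,0.34,0],[0,0,0.4,0]]}}

```text
time_s: 9.35
position: [0.4644, -0.2552, 0.1952]
tool_rot: [0.025, 1.0, -0.0, 0.001]
force: [0.7, -0.5, -2.8]
width: 0.0166
grasp_force: 58.9
```

```bash
python3 - <<'E'
from h import *
s=robot.sense(); print(s['time_s'],s['position'],s['force'],s['ft_torque'],s['width'])
d=shot('scene'); W=cloud(d)
# board: corners, height + colour; top edges
m=np.zeros(W.shape[:2],bool); m[255:395,80:260]=1
P=W[m&(W[...,2]>.0125)&(W[...,2]<.026)]
h,xe,ye=np.histogram2d(P[:,0],P[:,1],bins=[np.arange(.25,.75,.01),np.arange(.15,.7,.01)])
B=(h>2).astype(np.uint8); B=cv2.morphologyEx(B,cv2.MORPH_OPEN,np.ones((5,5)))
q=np.argwhere(B); r=cv2.minAreaRect(q.astype(np.float32)[:, :]); print('board',np.array(r[0])*.01+[.255,.155],np.array(r[1])*.01+.01,r[2])
for n,(u,v,rr) in(('scene',(298,253,42)),('side',(252,235,38))):
    d=shot(n); W=cloud(d); m=np.zeros(W.shape[:2],bool); m[v-rr:v+rr,u-rr:u+rr]=1
    P=W[m&(W[...,2]>.010)&(W[...,2]<.03)&(d['image'].min(2)>140)&(np.ptp(d['image'],axis=2)<45)]
    print(n,'plate',len(P),cv2.minEnclosingCircle(P[:,:2].astype(np.float32)*1000),P[:,2].max())
d=shot('side');W=cloud(d)
cv2.imwrite('pics/m6.png',np.hstack([cv2.resize(d['image'][150:330,170:350],(400,400)),cv2.resize(shot('scene')['image'][160:400,80:320],(400,400))]))
E
```

```text
9.35 [ 0.46444744 -0.25516526  0.19521698] [ 0.65047432 -0.48145779 -2.83912861] [ 0.0056713   0.00125279 -0.0022446 ] 0.016614640751333825
board [0.47  0.405] [0.35 0.26] 90.0
scene plate 1663 ((470.7421875, 33.77774429321289), 100.62178802490234) 0.02328950280979245
side plate 177 ((476.36572265625, 56.91975402832031), 92.95380401611328) 0.02468235642989981
```

View pics/m6.png

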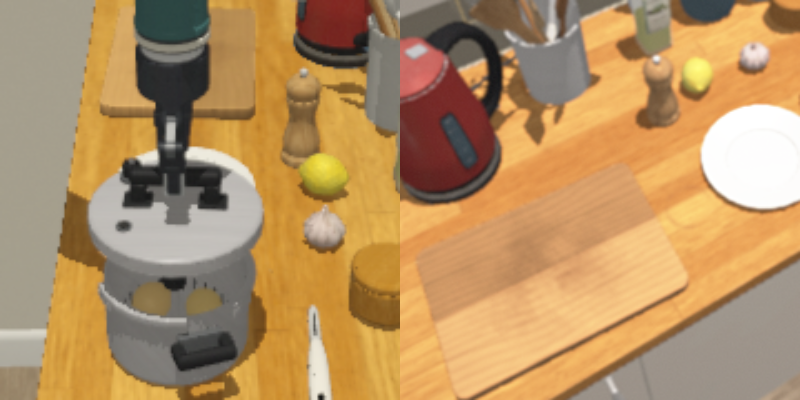

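The lid is free, and potatoes are visible in the basket. Board centre is about (0.469,0.404). I'll carry the lid there at this height.

{"api": "step_arm", "payload": {"commands": [[0,0.05,0,0],[0,0.15,0,0],[0,0.27,0,0],[0,0.41,0,0],[0,0.55,0,0],[0,0.7,0,0],[0,0.85,0,0],[0,1.0,0,0]]}}

```text
time_s: 10.4
position: [0.4629, -0.053, 0.1923]
tool_rot: [0.025, 1.0, 0.0, -0.001]
force: [0.0, 0.8, -3.9]
width: 0.0169
grasp_force: 58.9
```

{"api": "step_arm", "payload": {"commands": [[0,0.13,0,0],[0,0.25,0,0],[0,0.38,0,0],[0,0.5,0,0],[0,0.63,0,0],[0,0.75,0,0],[0,0.88,0,0],[0,1.0,0,0]]}}

```text
time_s: 11.2
position: [0.4627, 0.1466, 0.1922]
tool_rot: [0.025, 1.0, -0.0, -0.001]
force: [0.0, 0.3, -4.1]
width: 0.0169
grasp_force: 58.9
```

{"api": "step_arm", "payload": {"commands": [[0,0.13,0,0],[0,0.26,0,0],[0,0.4,0,0],[0,0.54,0,0],[0.01,0.68,0,0],[0.01,0.8,0,0],[0.02,0.9,0,0],[0.02,0.97,0,0]]}}

```text
time_s: 12.0
position: [0.4673, 0.3405, 0.1924]
tool_rot: [0.024, 1.0, -0.0, -0.001]
force: [0.2, -0.6, -3.3]
width: 0.0168
grasp_force: 58.9
```

{"api": "step_arm", "payload": {"commands": [[0,0.1,-0.03,0],[0,0.19,-0.1,0],[0,0.26,-0.2,0],[0,0.31,-0.3,0],[0,0.325,-0.4,0],[0,0.325,-0.49,0],[0,0.325,-0.56,0],[0,0.325,-0.58,0]]}}

```text
time_s: 12.8
position: [0.4665, 0.4031, 0.0745]
tool_rot: [0.025, 1.0, -0.001, -0.002]
force: [-0.3, -0.6, -3.5]
width: 0.0171
grasp_force: 58.8
```

```bash
python3 - <<'E'
from h import *
s=robot.sense(); print(s['time_s'],s['position'],s['force'],s['ft_torque'],s['width'])
d=shot('scene'); W=cloud(d)
L=W[(W[...,2]>.045)&(W[...,2]<.075)&(d['image'].min(2)>60)&(abs(W[...,0]-.469)<.12)&(abs(W[...,1]-.404)<.12)]
print(len(L),cv2.minEnclosingCircle(L[:,:2].astype(np.float32)*1000),np.sort(L[:,2])[:5])
K=np.array(d['mtx']);R,_=cv2.Rodrigues(np.array(d['rvec']));t=np.array(d['tvec']).ravel();C=-R.T@t
for u,v in((212,259),(91,319),(119,397),(252,328)):
    r=R.T@np.linalg.solve(K,[u,v,1]); print((C+r*(.022-C[2])/r[2])[:2].round(3))
E
```

```text
12.8 [0.46652039 0.40308933 0.07450817] [-0.34780101 -0.55443148 -3.51308647] [-0.06015666  0.04223016 -0.0534492 ] 0.01714349559482972
410 ((464.94805908203125, 402.33099365234375), 96.50718688964844) [0.05117601 0.0531103  0.05332446 0.05396283 0.05414224]
[0.571 0.241]
[0.571 0.567]
[0.36  0.568]
[0.345 0.247]
```

{"api": "step_arm", "payload": {"commands": [[0,0,-0.03,0],[0,0,-0.06,0],[0,0,-0.09,0],[0,0,-0.115,0],[0,0,-0.135,0],[0,0,-0.15,0],[0,0,-0.16,0],[0,0,-0.16,0]]}}

```text
time_s: 13.65
position: [0.4678, 0.404, 0.0449]
tool_rot: [0.025, 1.0, -0.0, -0.0]
force: [0.2, 0.6, -4.3]
width: 0.017
grasp_force: 59.0
```

{"api": "step_arm", "payload": {"commands": [[0,0,-0.002,0],[0,0,-0.004,0],[0,0,-0.006,0],[0,0,-0.008,0],[0,0,-0.01,0],[0,0,-0.01,0],[0,0,-0.01,0],[0,0,-0.01,0]]}}

```text
time_s: 14.45
position: [0.468, 0.4041, 0.0432]
tool_rot: [0.025, 1.0, -0.0, 0.0]
force: [0.7, 0.4, -2.8]
width: 0.0169
grasp_force: 59.0
```

{"api": "step_arm", "payload": {"commands": [[0,0,-0.003,0],[0,0,-0.006,0],[0,0,-0.009,0],[0,0,-0.012,0],[0,0,-0.015,0],[0,0,-0.015,0],[0,0,-0.015,0],[0,0,-0.015,0]]}}

```text
time_s: 15.25
position: [0.468, 0.4041, 0.0417]
tool_rot: [0.025, 1.0, -0.0, 0.0]
force: [-3.2, -3.3, 6.4]
width: 0.0172
grasp_force: 60.3
```

The lid is touching the board. Release and rise.

{"api": "step_arm", "payload": {"commands": [[0,0,0.005,0],[0,0,0.005,0],[0,0,0.005,0],[0,0,0.005,0],[0,0,0.005,0],[0,0,0.005,0],[0,0,0.02,0],[0,0,0.06,0]], "gripper": 0}}

```text
time_s: 16.05
position: [0.4673, 0.4036, 0.0516]
tool_rot: [0.025, 1.0, -0.001, -0.001]
force: [-0.1, 0.2, 0.8]
width: 0.0857
grasp_force: 0.0
```

{"api": "step_arm", "payload": {"commands": [[0,0,0.1,0],[0,0,0.22,0],[0,0,0.35,0],[0,0,0.5,0],[0,0,0.65,0],[0,0,0.8,0],[0,0,0.9,0],[0,0,0.95,0]]}}

```text
time_s: 16.85
position: [0.4691, 0.405, 0.246]
tool_rot: [0.025, 1.0, 0.002, 0.002]
force: [0.2, 0.1, 0.5]
width: 0.0853
grasp_force: 0.0
```

```bash
python3 - <<'E'
from h import *
s=robot.sense(); print(s['time_s'],s['position'],s['force'],s['width'])
d=shot('scene'); W=cloud(d)
L=W[(W[...,2]>.03)&(W[...,2]<.055)&(abs(W[...,0]-.469)<.13)&(abs(W[...,1]-.404)<.13)]
print(len(L),cv2.minEnclosingCircle(L[:,:2].astype(np.float32)*1000))
T=W[(W[...,2]>.055)&(W[...,2]<.1)&(abs(W[...,0]-.469)<.13)&(abs(W[...,1]-.404)<.13)];print(T.max(0))
e=shot('side'); V=cloud(e)
for n,A in(('scene',W),('side',V)):
    P=A[(A[...,2]>.085)&(A[...,2]<.12)&(abs(A[...,0]-.4645)<.022)&(abs(A[...,1]+.2555)<.022)]
    print(n,'knob',len(P),P.mean(0) if len(P) else 0, cv2.minEnclosingCircle(P[:,:2].astype(np.float32)*1000) if len(P) else 0, P[:,2].max() if len(P) else 0)
P=W[(W[...,2]>.0125)&(W[...,2]<.025)&(abs(W[...,0]-.472)<.12)&(abs(W[...,1]-.035)<.12)&(d['image'].min(2)>140)&(np.ptp(d['image'],axis=2)<45)]
print('plate',len(P),cv2.minEnclosingCircle(P[:,:2].astype(np.float32)*1000))
E
```

```text
16.85 [0.46908538 0.40499335 0.24602844] [0.22235655 0.14506048 0.53569163] 0.08527602837693457
4391 ((467.0706787109375, 404.1082763671875), 97.50797271728516)
[0.51505167 0.46191424 0.09709514]
scene knob 88 [ 0.45793274 -0.24960441  0.10079514] ((460.54058837890625, -252.99114990234375), 14.646604537963867) 0.10805373629332135
side knob 110 [ 0.46410955 -0.2604326   0.10208911] ((464.617431640625, -257.1872253417969), 13.97300910949707) 0.11008257822276618
plate 1071 ((469.6629638671875, 32.56074523925781), 101.08425903320312)
```

{"api": "step_arm", "payload": {"commands": [[0,-0.1,0,0],[0,-0.22,0,0],[0,-0.35,0,0],[0,-0.48,0,0],[0,-0.61,0,0],[0,-0.74,0,0],[0,-0.87,0,0],[0,-1.0,0,0]]}}

```text
time_s: 17.75
position: [0.4663, 0.2016, 0.2399]
tool_rot: [0.025, 1.0, -0.001, -0.002]
force: [0.4, 0.8, 0.4]
width: 0.0858
grasp_force: 0.0
```

{"api": "step_arm", "payload": {"commands": [[0,-0.13,0,0],[0,-0.25,0,0],[0,-0.38,0,0],[0,-0.5,0,0],[0,-0.63,0,0],[0,-0.75,0,0],[0,-0.88,0,0],[0,-1.0,0,0]]}}

```text
time_s: 18.55
position: [0.4658, 0.0023, 0.2399]
tool_rot: [0.025, 1.0, -0.0, -0.002]
force: [-0.3, 0.2, 0.5]
width: 0.0856
grasp_force: 0.0
```

{"api": "step_arm", "payload": {"commands": [[0,-0.13,0,0],[0,-0.26,0,0],[0,-0.39,0,0],[-0.01,-0.52,0,0],[-0.02,-0.66,0,0],[-0.03,-0.8,0,0],[-0.03,-0.92,0,0],[-0.03,-1.0,0,0]]}}

```text
time_s: 19.35
position: [0.4599, -0.1973, 0.2401]
tool_rot: [0.026, 1.0, 0.0, -0.002]
force: [0.0, 0.2, 0.4]
width: 0.0857
grasp_force: 0.0
```

{"api": "step_arm", "payload": {"commands": [[0,-0.12,0,0],[0,-0.21,-0.03,0],[0,-0.27,-0.1,0],[0,-0.3,-0.18,0],[0,-0.3,-0.26,0],[0,-0.3,-0.32,0],[0,-0.3,-0.35,0],[0,-0.3,-0.35,0]]}}

```text
time_s: 20.15
position: [0.4609, -0.255, 0.1705]
tool_rot: [0.025, 1.0, 0.001, -0.001]
force: [0.2, 0.3, -1.0]
width: 0.0856
grasp_force: 0.0
```

```bash
python3 - <<'E'
from h import *
s=robot.sense(); print(s['time_s'],s['position'],s['width'],s['joint_pos'])
d=shot('wrist','w7.png'); W=cloud(d)
P=W[(W[...,2]>.092)&(W[...,2]<.12)&(abs(W[...,0]-.4645)<.03)&(abs(W[...,1]+.2555)<.03)]
print('knob',len(P),cv2.minEnclosingCircle(P[:,:2].astype(np.float32)*1000) if len(P) else 0, P[:,2].max() if len(P) else 0)
Q=P[P[:,2]>.101]; print(len(Q),cv2.minEnclosingCircle(Q[:,:2].astype(np.float32)*1000))
E
```

```text
20.15 [ 0.46094328 -0.2550136   0.17047997] 0.08558827667604622 [-5.52652697e-01  1.05709562e-02  1.95584336e+00  5.71504887e-05
  1.17824163e+00 -2.07414071e+00]
knob 1206 ((460.27703857421875, -254.19273376464844), 13.880669593811035) 0.10704425395305761
1056 ((460.22344970703125, -254.2442626953125), 13.621695518493652)
```

View pics/w7.png

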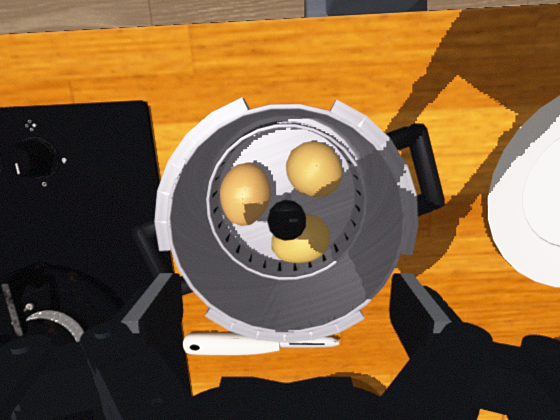

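The wrist view shows the knob at (287,220) with all three potatoes around it. The knob centre is at (0.460,-0.254), almost exactly under the tool. Descending.

{"api": "step_arm", "payload": {"commands": [[0,0.005,-0.08,0],[0,0.005,-0.18,0],[0,0.005,-0.29,0],[0,0.005,-0.4,0],[0,0.005,-0.48,0],[0,0.005,-0.54,0],[0,0.005,-0.58,0],[0,0.005,-0.59,0]]}}

```text
time_s: 21.0
position: [0.4619, -0.2548, 0.0538]
tool_rot: [0.025, 1.0, 0.0, -0.0]
force: [0.0, 1.4, -1.2]
width: 0.0852
grasp_force: 0.0
```

{"api": "step_arm", "payload": {"commands": [[0,0,0,0],[0,0,0,0],[0,0,0,0],[0,0,0,0],[0,0,0,0],[0,0,0,0],[0,0,0,0],[0,0,0,0]], "gripper": 1, "squeeze": 60}}

```text
time_s: 21.8
position: [0.4627, -0.255, 0.055]
tool_rot: [0.025, 1.0, -0.0, 0.001]
force: [0.2, 2.6, 4.7]
width: 0.0262
grasp_force: 59.1
```

{"api": "step_arm", "payload": {"commands": [[0,0,0.02,0],[0,0,0.06,0],[0,0,0.11,0],[0,0,0.17,0],[0,0,0.23,0],[0,0,0.29,0],[0,0,0.35,0],[0,0,0.41,0]]}}

```text
time_s: 22.6
position: [0.4621, -0.255, 0.1375]
tool_rot: [0.025, 1.0, -0.0, 0.0]
force: [0.0, -0.4, -2.6]
width: 0.0263
grasp_force: 59.2
```

{"api": "step_arm", "payload": {"commands": [[0,0,0.06,0],[0,0,0.12,0],[0,0,0.18,0],[0,0,0.24,0],[0,0,0.29,0],[0,0,0.32,0],[0,0,0.34,0],[0,0,0.34,0]]}}

```text
time_s: 23.4
position: [0.4622, -0.255, 0.2047]
tool_rot: [0.025, 1.0, -0.0, 0.0]
force: [0.5, 0.6, -3.6]
width: 0.0264
grasp_force: 59.2
```

```bash
python3 - <<'E'
from h import *
s=robot.sense(); print(s['time_s'],s['position'],s['force'],s['ft_torque'],s['width'])
e=shot('side'); W=cloud(e)
P=W[(W[...,2]>.135)&(W[...,2]<.2)&(abs(W[...,0]-.4645)<.09)&(abs(W[...,1]+.2555)<.09)&(e['image'].max(2)>60)]
print('basket',len(P),P.min(0),P.max(0))
d=shot('scene'); V=cloud(d)
P=V[(V[...,2]>.0125)&(V[...,2]<.025)&(abs(V[...,0]-.472)<.12)&(abs(V[...,1]-.035)<.12)&(d['image'].min(2)>140)&(np.ptp(d['image'],axis=2)<45)]
print('plate',len(P),cv2.minEnclosingCircle(P[:,:2].astype(np.float32)*1000),P.min(0),P.max(0))
cv2.imwrite('pics/m8.png',cv2.resize(e['image'][150:330,170:350],(500,500)))
E
```

```text
23.4 [ 0.46220541 -0.25502107  0.20468867] [ 0.50408594  0.64145103 -3.56824047] [-0.0718999   0.02785939 -0.00520761] 0.026380320133443762
basket 1153 [ 0.39688017 -0.3252157   0.16341807] [ 0.53097357 -0.18794814  0.19996533]
plate 1054 ((470.26812744140625, 33.938228607177734), 100.5970458984375) [ 0.37114684 -0.06462901  0.0125005 ] [0.5707297  0.13377406 0.02219738]
```

View pics/m8.png

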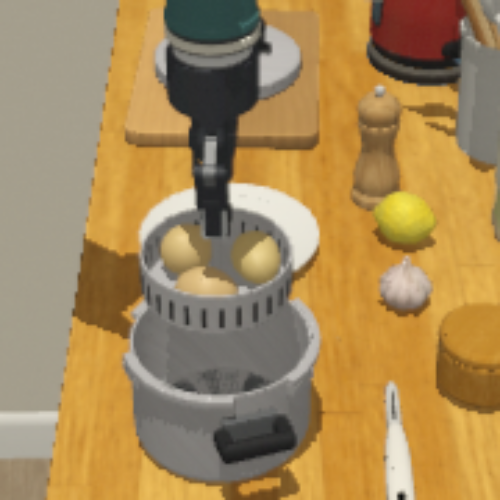

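The basket hangs level at (215,260) with all three potatoes in it, clear of the rim. The plate centre is (0.470,0.034). Carrying it there gently.

{"api": "step_arm", "payload": {"commands": [[0,0.03,0,0],[0,0.09,0,0],[0,0.17,0,0],[0,0.26,0,0],[0,0.35,0,0],[0.01,0.44,0,0],[0.01,0.53,0,0],[0.02,0.62,0,0]]}}

```text
time_s: 24.3
position: [0.4654, -0.1287, 0.204]
tool_rot: [0.024, 1.0, 0.0, -0.0]
force: [0.8, -0.3, -3.2]
width: 0.0259
grasp_force: 59.3
```

{"api": "step_arm", "payload": {"commands": [[0,0.1,0,0],[0,0.2,0,0],[0.01,0.31,0,0],[0.01,0.42,0,0],[0.02,0.54,0,0],[0.02,0.65,0,0],[0.02,0.74,0,0],[0.02,0.8,0,0]]}}

```text
time_s: 25.1
position: [0.4691, 0.0314, 0.2041]
tool_rot: [0.024, 1.0, 0.0, -0.0]
force: [0.0, -0.5, -3.4]
width: 0.0261
grasp_force: 59.4
```

{"api": "step_arm", "payload": {"commands": [[0,0.02,-0.03,0],[0,0.025,-0.1,0],[0,0.025,-0.2,0],[0,0.025,-0.31,0],[0,0.025,-0.42,0],[0,0.025,-0.52,0],[0,0.025,-0.59,0],[0,0.025,-0.63,0]]}}

```text
time_s: 25.9
position: [0.4684, 0.0335, 0.0759]
tool_rot: [0.025, 1.0, -0.0, -0.002]
force: [-0.3, 0.3, -3.9]
width: 0.026
grasp_force: 59.4
```

```bash
python3 - <<'E'
from h import *
s=robot.sense(); print(s['time_s'],s['position'],s['force'],s['width'])
for n in('scene','side'):
    e=shot(n); W=cloud(e)
    N=(abs(W[...,0]-.47)<.12)&(abs(W[...,1]-.034)<.12)
    P=W[N&(W[...,2]>.055)&(W[...,2]<.09)&(e['image'].max(2)>60)]
    print('basket',len(P),cv2.minEnclosingCircle(P[:,:2].astype(np.float32)*1000),P.min(0),P.max(0))
    P=W[N&(W[...,2]>.0125)&(W[...,2]<.022)&(e['image'].min(2)>130)&(np.ptp(e['image'],axis=2)<45)]
    print('plate',len(P),cv2.minEnclosingCircle(P[:,:2].astype(np.float32)*1000))
E
```

```text
25.9 [0.46835085 0.03352152 0.07590433] [-0.33126919  0.33525757 -3.8937563 ] 0.025982370686843302
basket 1067 ((465.93359375, 34.07251739501953), 68.37044525146484) [ 0.39945152 -0.03212527  0.05500587] [0.53336226 0.10205384 0.08797627]
plate 728 ((470.8075866699219, 34.62885665893555), 100.07384490966797)
basket 967 ((468.5347900390625, 32.72505187988281), 72.87049102783203) [ 0.40288879 -0.0388266   0.05502685] [0.53661666 0.10210364 0.08825866]
plate 429 ((473.1086730957031, 32.9526481628418), 99.48072052001953)
```

{"api": "step_arm", "payload": {"commands": [[0.01,0,-0.02,0],[0.02,0,-0.04,0],[0.02,0,-0.055,0],[0.02,0,-0.065,0],[0.02,0,-0.075,0],[0.02,0,-0.08,0],[0.02,0,-0.085,0],[0.02,0,-0.085,0]]}}

```text
time_s: 26.8
position: [0.4739, 0.0341, 0.0611]
tool_rot: [0.025, 1.0, -0.0, -0.0]
force: [-0.7, -0.3, -2.9]
width: 0.0263
grasp_force: 59.4
```

{"api": "step_arm", "payload": {"commands": [[0,0,-0.003,0],[0,0,-0.006,0],[0,0,-0.009,0],[0,0,-0.012,0],[0,0,-0.015,0],[0,0,-0.015,0],[0,0,-0.015,0],[0,0,-0.015,0]]}}

```text
time_s: 27.6
position: [0.474, 0.0341, 0.0582]
tool_rot: [0.025, 1.0, -0.0, 0.0]
force: [0.4, -0.5, -3.9]
width: 0.0264
grasp_force: 59.4
```

{"api": "step_arm", "payload": {"commands": [[0,0,-0.003,0],[0,0,-0.006,0],[0,0,-0.009,0],[0,0,-0.012,0],[0,0,-0.015,0],[0,0,-0.015,0],[0,0,-0.015,0],[0,0,-0.015,0]]}}

```text
time_s: 28.4
position: [0.474, 0.0341, 0.0552]
tool_rot: [0.025, 1.0, -0.0, -0.0]
force: [-0.4, 0.6, -3.8]
width: 0.0261
grasp_force: 59.4
```

{"api": "step_arm", "payload": {"commands": [[0,0,-0.002,0],[0,0,-0.004,0],[0,0,-0.006,0],[0,0,-0.007,0],[0,0,-0.007,0],[0,0,-0.007,0],[0,0,-0.007,0],[0,0,-0.007,0]]}}

```text
time_s: 29.2
position: [0.4743, 0.0342, 0.0541]
tool_rot: [0.025, 1.0, 0.0, 0.0]
force: [0.5, -0.1, 0.6]
width: 0.0261
grasp_force: 59.8
```

The plate now carries the weight. Release, wait, then rise straight up.

{"api": "step_arm", "payload": {"commands": [[0,0,0,0],[0,0,0,0],[0,0,0,0],[0,0,0,0],[0,0,0,0],[0,0,0.01,0],[0,0,0.04,0],[0,0,0.09,0]], "gripper": 0}}

```text
time_s: 30.0
position: [0.4733, 0.0341, 0.0718]
tool_rot: [0.025, 1.0, -0.0, -0.001]
force: [-0.9, -0.2, 0.7]
width: 0.0851
grasp_force: 0.0
```

{"api": "step_arm", "payload": {"commands": [[0,0,0.1,0],[0,0,0.22,0],[0,0,0.35,0],[0,0,0.5,0],[0,0,0.65,0],[0,0,0.75,0],[0,0,0.8,0],[0,0,0.8,0]]}}

```text
time_s: 30.8
position: [0.4752, 0.0342, 0.2341]
tool_rot: [0.025, 1.0, 0.0, 0.002]
force: [-0.0, 0.4, 1.3]
width: 0.0851
grasp_force: 0.0
```

```bash
python3 - <<'E'
from h import *
s=robot.sense(); print(s['time_s'],s['position'],s['force'],s['width'])
im=[]
for n in('scene','side'):
    e=shot(n); W=cloud(e); im.append(e['image'])
    N=(abs(W[...,0]-.47)<.12)&(abs(W[...,1]-.034)<.12)
    P=W[N&(W[...,2]>.04)&(W[...,2]<.075)&(e['image'].max(2)>60)]
    print('basket',len(P),P.min(0),P.max(0),(P.min(0)+P.max(0))/2)
    P=W[N&(W[...,2]>.0125)&(W[...,2]<.022)&(e['image'].min(2)>130)&(np.ptp(e['image'],axis=2)<45)]
    print('plate',len(P),cv2.minEnclosingCircle(P[:,:2].astype(np.float32)*1000))
cv2.imwrite('pics/m9.png',np.hstack([cv2.resize(im[0][130:410,90:450],(450,350)),cv2.resize(im[1][150:350,170:370],(350,350))]))
E
```

```text
30.8 [0.47519127 0.0341625  0.23409943] [-0.02315585  0.3959124   1.3436932 ] 0.08511832913918035
basket 1050 [ 0.40603672 -0.03189264  0.04003793] [0.53924468 0.10299447 0.07290244] [0.4726407  0.03555092 0.05647018]
plate 1005 ((471.134521484375, 34.134803771972656), 100.30353546142578)
basket 820 [ 0.41133058 -0.03964445  0.0400277 ] [0.54273094 0.10438477 0.07347492] [0.47703076 0.03237016 0.05675131]
plate 471 ((472.98553466796875, 34.55511474609375), 100.19937133789062)
```

View pics/m9.png

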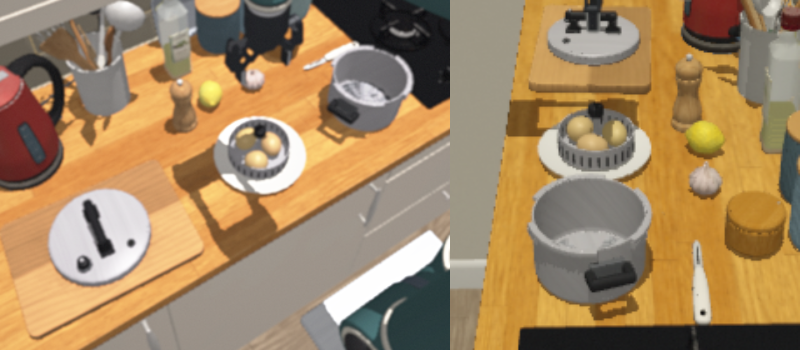

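The lid lies flat in the middle of the board at (100,237). The basket stands upright on the plate at (258,150) with three potatoes in it. The cooker and the items behind are where they were. Handing in.

```bash
python3 -c "
from plant import robot
print(robot.finish_job())"
```

```text
the job is handed in; nothing more can be done
None
```

The job is handed in: the lid lies flat and right way up in the middle of the board, the basket stands in the middle of the plate with all three potatoes, and the cooker and the items behind look undisturbed; my first grasp missed and the shut fingers pressed lightly (about 5 N) on the lid's grip.

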